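# Lock a strip magazine in its transport cradle

## Task

Get the low slotted magazine ready for transport: draw the lock of the bench cradle back to its open end stop, lay the magazine flat in the cradle between the corner guides, then let go of it and push the lock by its black grip to the closed end stop, so that the magazine is home with the lips over both its ends. Keep the magazine level all the time, since strips would slide out of it, and do not shift the taller magazine or the note pad.

Things in the scene. Friction and masses are not known exactly. Their poses are not given: they have to be found in the camera images.
- low_magazine_mid (a point): Centre (half-way up) of the low magazine, the one to load: a grey-white sheet-metal tube of rectangular section, open at both ends, with upright slots in a side, 58 mm wide (own x), 201 mm long (own y), 62 mm high (own z), about 0.45 kg. It starts upright on the worktop. Grasp it across its width near the middle of its length. Either end may face the lock.
- tall_magazine: The taller magazine of the same make, 60 mm wide (x), 216 mm long (y), 88 mm high; origin at the centre of its underside. It is not to be moved. The two magazines lie some 0.3 m apart and may have changed places.
- note_pad: Small white note pad, 60 x 105 x 12 mm, loose on the worktop; origin at the centre of its underside. It is not to be moved.
- cradle: Transport cradle fixed to the worktop: aluminium base plate 96 mm wide (own x) and 334 mm long (own y, from -112 to +222 mm), origin on the worktop under the bay's centre, +y towards the lock. Four black corner guides, 62 mm apart inside (x = +-31 mm), stand at y = +-62 to +-101 mm, up to z = 41 mm, their tops sloped outwards; between them the sides are free for fingers.
- lock (a joint): Travel of the lock slide in m: 0 at the open stop (away from the bay, to the cradle's +y), 0.050 at the closed stop, where the gate meets the corner guides; growing values move it to the cradle's -y. It starts closed or nearly so, which blocks the bay. It slides with about 3 N of friction and stays where it is left; pushing the magazine along takes some 3 N more.
- lock_grip (a point): Middle of the lock's black grip, an upright ribbed fin 14 mm thick (along the cradle's x), 40 mm long (along y), its top 18 mm above this point, on a carriage whose upper face is 26 mm below it. Pinch it across its thickness or push its end. The gate stands 35 mm from this point towards the bay, up to z = 81 mm. Axes of the cradle.
- bay_home (a point): Where the low magazine's centre is when it is home, its length along the cradle's y, bottom on white runners at z = 12 mm. Directly over the cradle's origin, 43 mm up; axes of the cradle. The fixed end wall is 102 mm from here towards -y; with the lock closed the gate's face is 101 mm from here towards +y, so the magazine has about 3 mm of play.
- set_down (a point): Where the low magazine's centre is best set down while the lock is open: 19 mm from bay_home towards +y, same height. Straight down it clears both lips if it is within 11 mm of this along y, and enters the guides within about 3 mm across. Closing the lock then pushes it along the runners, under the fixed lip, to within 3 mm of the end wall. Axes of the cradle.
- fixed_lip (a point): Lower edge of the fixed lip on top of the end wall, 10 mm deep, 50 mm wide, at cradle y = -92 mm and z = 78 to 81 mm, 4 mm above the top of a seated magazine. The lock's gate carries a like lip, 20 mm deep, that moves with it: its edge is at cradle y = +131 mm with the lock open and +81 mm with it closed.

How it is judged:
By the outcome, as a careful person would: the job done as asked, in the order asked, and still so for the second after the job is handed in, with the robot touching nothing.
It also fails if it takes over 69 s, if anything falls off the work surface, if the arm or the gripper's body presses on something with over 40 N, if the wrist force passes 120 N, or if a joint passes its speed limit or range.

## Robot

A 7-joint arm with a two-finger parallel gripper is mounted at the origin on a cart in front of the work surface, level with it; the furniture and walls round the work are solid. World frame = base frame: x ahead of the robot, y to its left, z up, the work surface at z = 0. Lengths are in m, angles in rad, forces in N, time in s.
With the tool pointing down it reaches from about 0.425 to 1.025 m from the base axis. Payload 9.4 kg.
Tool frame: the origin (TCP) lies midway between the tips of the shut fingers; the grasp point (between the pads) lies 19 mm behind it; z points along the fingers, y is the line along which they close (so a half turn about z gives the same grasp; the last joint's range is limited). The gripper opens to 93 mm and grips with 3 to 60 N. Pads are 15 mm wide; open, the fingers measure 128 mm over their backs; the gripper's body (75 mm by 188 mm) begins 65 mm behind the grasp point.
Start: joints at [1.258, 0.599, -0.003, 1.599, 0.002, 0.943, -0.08], TCP at [0.169, -0.705, 0.219] pointing down, gripper open.
Joint ranges: [-2.57, 2.57], [-0.35, 1.97], [-1.29, 1.29], [0.11, 2.56], [-1.05, 4.19], [0.11, 1.86], [-2.63, 2.63]. Speed limits (rad/s): [2.22, 2.22, 3.01, 3.01, 3.14, 3.14, 3.14].

## Interface

Orientations are given as a unit quaternion [x, y, z, w].
In Python, from workcell import ctrl gives the robot as it stands. The module is installed in compiled form; this text tells all that it offers.
- The arm moves only by the tool drive_tool, never from a script. Its argument "motion" is a list of rows, each a list of 7 numbers: the opening, from 0 (shut) to 1 (fully open), then the shift along the tool's x, y, z each as a share of 0.04 m, from -1 to 1, then the turn, a rotation vector about the tool's x, y, z each as a share of 0.12 rad, from -1 to 1. A call has 1 to 5 rows; each row shifts and turns the commanded pose from where the row before left it, along the tool's axes as they then stand; what a row does not reach is not made up. A row lasts 1/8 s, in which the tool goes at most 62.5 mm and 10.7 degrees, less where a joint would pass 70% of its speed; a pose out of reach is approached as far as the arm can. A call with a number of a shift or a turn outside -1 to 1 is refused whole. A call with a gripper value outside its range is refused whole. The fingers move at their own pace and stop on an object; "force" is the grip in N (left out, the last holds). Time passes only in rows, so rows that do not move let the fingers close. It gives the time, the measured TCP pose, the force, the opening and the grip force at its end, in the units of the state.
- ctrl.get_obs(): the state, without advancing time (a new reading comes with each control period).
- ctrl.read_camera(name): name is "scene" or "top" or "wrist"; returns the picture (480x640x3 uint8, red, green, blue); there is no depth.
- ctrl.camera_model(name): a dict with "fx", "fy", "cx", "cy" (pixels), "rvec" (rotation vector, rad) and "tvec" (3), from world to camera coordinates, as OpenCV has them. Camera axes: x right, y down, z forward; pixel columns grow to the right and rows downward; lengths in m; the calibration is good to about 2 mm. A picture is of the moment at which its call begins: read the wrist's pose just before it. camera_model takes no time and is no camera call; for the wrist camera it gives the pose at the moment of the call.
- ctrl.hand_in(): hands the job in; it is judged then, once.
The state is a dict: "clock": time; "q": joint angles; "joint_vel": joint speeds; "tau": joint torques, N m; "ee_pos": TCP position; "orientation": TCP orientation; "wrist_force": force on the tool from outside, world axes, zero at the start; "moment": the same for the moment, N m; "grip_width": finger opening in m; "gripper_force": force on a finger pad.
Only numpy, scipy, OpenCV 4.12 (cv2) and the standard library are available. Lean on these libraries where they do the work, as an engineer would, in place of code of your own. Each camera call takes 0.05 s, during which the arm holds its last target. There are 200 camera calls.

## Working session

There is one attempt and no reset: what is moved stays moved. The work goes in short steps, Python scripts to look and compute and a tool call to move; the robot and the scene stay as the last step left them, time stands still between calls to the robot, and variables do not carry over. Pictures are saved under pics/ and viewed, at most 10 in all, crops included, and the job is handed in when it is done.

Besides the shell and the picture viewer there is one more tool, called after ">>>" as name(argument=value, ...) on one line, values as JSON. drive_tool: Moves the arm, as the interface text tells. Shift numbers are shares of 0.04 m and turn numbers shares of 0.12 rad, none past 1 either way. Its arguments: {"type":"object","properties":{"motion":{"type":"array"},"force":{"type":"number"}},"required":["motion"]}

```bash
mkdir -p pics; cat > h.py <<'E'
import numpy as np, cv2
from workcell import ctrl
from scipy.spatial.transform import Rotation as R
def shot(n,f):
    m=ctrl.camera_model(n); im=ctrl.read_camera(n)
    cv2.imwrite(f'pics/{f}.png',im[:,:,::-1]); np.save(f'pics/{f}.npy',m,allow_pickle=True); return im,m
def load(f): return cv2.imread(f'pics/{f}.png')[:,:,::-1], np.load(f'pics/{f}.npy',allow_pickle=True).item()
def ray(m,uv):
    Rm=cv2.Rodrigues(np.array(m['rvec'],float))[0]; t=np.array(m['tvec'],float).ravel()
    d=Rm.T@np.array([(uv[0]-m['cx'])/m['fx'],(uv[1]-m['cy'])/m['fy'],1]); return -Rm.T@t,d
def onz(m,uv,z):
    c,d=ray(m,uv); return c+d*(z-c[2])/d[2]
def proj(m,p):
    K=np.array([[m['fx'],0,m['cx']],[0,m['fy'],m['cy']],[0,0,1.]])
    return cv2.projectPoints(np.array(p,float).reshape(-1,3),np.array(m['rvec'],float),np.array(m['tvec'],float),K,None)[0].reshape(-1,2)
def st():
    o=ctrl.get_obs(); print(o['clock'],np.round(o['ee_pos'],4),np.round(o['orientation'],4),'q',np.round(o['q'],2),'F',np.round(o['wrist_force'],1),o['grip_width'],o['gripper_force']); return o
E
python3 - <<'E'
from h import *
st(); print(R.from_quat(ctrl.get_obs()['orientation']).as_matrix().round(3))
for n in('top','scene'):
    im,m=shot(n,n+'0'); c,_=ray(m,(320,240)); print(n,c.round(3),m['fx'],onz(m,(320,240),0).round(3))
E
```

```text
0.0 [ 0.1692 -0.7045  0.2178] [ 9.931e-01  1.176e-01 -2.000e-04 -7.000e-04] q [ 1.26  0.6  -0.    1.6   0.    0.94 -0.08] F [ 0.2 -1.4 -0.1] 0.09331971881723018 0.0
[[ 0.972  0.234 -0.   ]
 [ 0.234 -0.972  0.001]
 [-0.    -0.001 -1.   ]]
top [0.305 0.    1.421] 602.4423932632304 [ 0.542 -0.017  0.   ]
scene [ 0.253 -0.507  0.79 ] 443.58175629317174 [ 0.549 -0.003  0.   ]
```

View pics/top0.png

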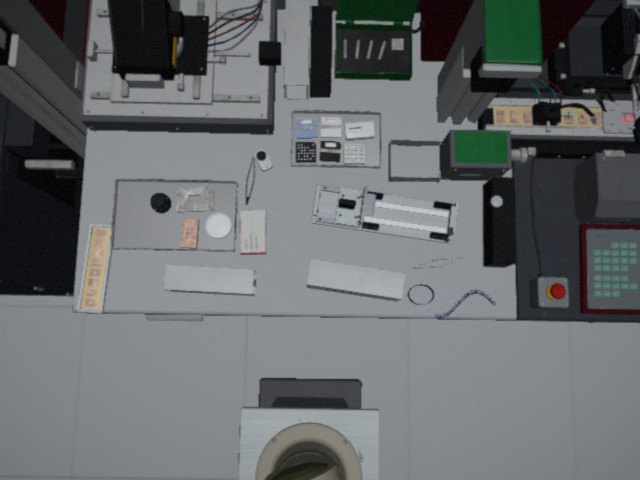

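View pics/scene0.png

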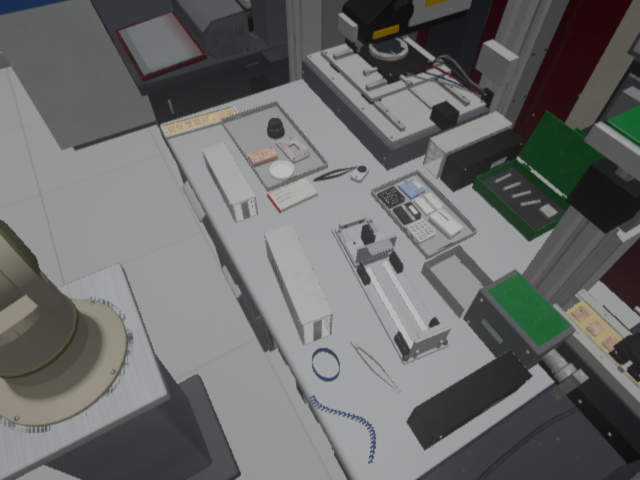

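The top view shows the lock grip near (346,203) and the bay to its right. The left magazine (210,280) looks smaller, so it should be the low one, and the right one (356,280) the tall one. I'll measure both.

```bash
python3 - <<'E'
from h import *
im,m=load('top0')
hsv=cv2.cvtColor(im,cv2.COLOR_RGB2HSV)
for nm,(x0,y0,x1,y1),z in(('L',(155,255,265,302),.062),('R',(298,250,412,308),.088)):
    s=im[y0:y1,x0:x1].astype(int).mean(2); 
    for th in (195,205,215):
        k=(s>th).astype(np.uint8); c=max(cv2.findContours(k,0,1)[0],key=cv2.contourArea)
        r=cv2.minAreaRect(c); b=cv2.boxPoints(r)+[x0,y0]
        for zz in (.062,.088):
            P=np.array([onz(m,p,zz) for p in b]); e=[np.linalg.norm(P[i]-P[(i+1)%4]) for i in (0,1)]
            v=P[1]-P[0] if e[0]>e[1] else P[2]-P[1]
            print(nm,th,zz,P.mean(0).round(4),np.round(e,3),'ang',np.degrees(np.arctan2(v[1],v[0])).round(1))
a=cv2.resize(im[175:250,300:470],None,fx=4.7,fy=4.7,interpolation=cv2.INTER_CUBIC)
b=cv2.resize(im[250:305,155:265],None,fx=4,fy=4)
cv2.imwrite('pics/crop.png',a[:,:,::-1]); cv2.imwrite('pics/crop2.png',b[:,:,::-1])
E
```

```text
Traceback (most recent call last):
ValueError: max() iterable argument is empty
```

```bash
python3 - <<'E'
from h import *
im,m=load('top0')
print(im[262:300:3,210].mean(1).round(), im[255:305:3,356].mean(1).round())
for nm,(x0,y0,x1,y1) in(('L',(155,255,265,302)),('R',(298,250,412,308))):
    g=cv2.cvtColor(im[y0:y1,x0:x1],cv2.COLOR_RGB2GRAY); th=cv2.threshold(g,0,255,cv2.THRESH_OTSU)
    for T in (th[0],th[0]+5):
        k=(g>T).astype(np.uint8); c=max(cv2.findContours(k,0,1)[0],key=cv2.contourArea)
        r=cv2.minAreaRect(c); b=cv2.boxPoints(r)+[x0,y0]
        for zz in (.062,.088):
            P=np.array([onz(m,p,zz) for p in b]); e=[np.linalg.norm(P[i]-P[(i+1)%4]) for i in (0,1)]
            v=P[1]-P[0] if e[0]>e[1] else P[2]-P[1]
            print(nm,T,zz,P.mean(0).round(4),np.round(e,3),'ang',np.degrees(np.arctan2(v[1],v[0])).round(1))
a=cv2.resize(im[175:250,300:470],None,fx=4.7,fy=4.7,interpolation=cv2.INTER_CUBIC)
cv2.imwrite('pics/crop.png',a[:,:,::-1])
E
```

```text
[148. 148. 164. 165. 165. 166. 165. 167. 168. 169.  92. 149. 148.] [148. 147. 145. 147. 162. 166. 168. 170. 169. 167. 171. 170. 153.  86.
 148. 146. 146.]
L 154.0 0.062 [0.439  0.2311 0.062 ] [0.056 0.207] ang -92.7
L 154.0 0.088 [0.4364 0.2266 0.088 ] [0.055 0.203] ang -92.7
L 159.0 0.062 [0.4382 0.2321 0.062 ] [0.053 0.205] ang -92.0
L 159.0 0.088 [0.4357 0.2277 0.088 ] [0.052 0.201] ang -92.0
R 123.0 0.062 [ 0.4454 -0.0962  0.062 ] [0.258 0.13 ] ang -88.9
R 123.0 0.088 [ 0.4427 -0.0943  0.088 ] [0.253 0.127] ang -88.9
R 128.0 0.062 [ 0.4454 -0.0962  0.062 ] [0.258 0.13 ] ang -88.9
R 128.0 0.088 [ 0.4427 -0.0943  0.088 ] [0.253 0.127] ang -88.9
```

View pics/crop.png

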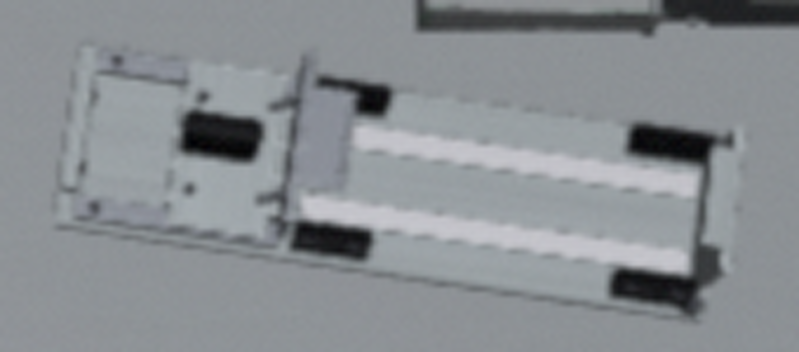

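The crop gives the cradle plate corners at about (58,225), (85,45), (697,318) and (740,128), and the grip top at about (222,136). The left magazine measures about 205 mm, so it is the low one.

```bash
cat >> h.py <<'E'
def plan(pos,th,n,o=None,v=True):
    """rows to bring TCP to pos, tool-x heading th(deg), level, in n rows"""
    o=o or ctrl.get_obs(); Rc=R.from_quat(o['orientation']); p=np.array(o['ee_pos'],float)
    t=np.radians(th); Rt=R.from_matrix(np.array([[np.cos(t),np.sin(t),0],[np.sin(t),-np.cos(t),0],[0,0,-1]]))
    rv=(Rc.inv()*Rt).as_rotvec(); d=(np.array(pos)-p)/n; out=[]
    for i in range(n):
        s=Rc.inv().apply(d)/.04; Rc=Rc*R.from_rotvec(rv/n); out.append(np.round(np.r_[s,rv/n/.12],2).tolist())
    print('max',np.abs(out).max()); [print(r) for r in out] if v else None
E
python3 - <<'E'
from h import *
im,m=load('top0')
f=lambda x,y,z: onz(m,(300+x/4.7,175+y/4.7),z)
bl,tl,br,tr=[f(*p,.006) for p in((58,225),(85,45),(697,318),(740,128))]
print([x.round(3) for x in(bl,tl,br,tr)]); 
L=(bl+tl)/2;Rr=(br+tr)/2; u=(L-Rr);print('len',np.linalg.norm(u),'w',np.linalg.norm(tl-bl),np.linalg.norm(tr-br)); u/=np.linalg.norm(u)
print('yaw',-np.degrees(np.arctan2(u[0],u[1])),'origin',(Rr+L)/2-u*.055)
for z in(.05,.07,.08):print('grip',f(222,136,z))
plan((.42,-.25,.3),45,12)
plan((.55,.1,.3),81.7,10,dict(orientation=R.from_matrix([[.7071,.7071,0],[.7071,-.7071,0],[0,0,-1]]).as_quat(),ee_pos=(.42,-.25,.3)))
E
```

```text
[array([0.582, 0.002, 0.006]), array([ 0.677, -0.01 ,  0.006]), array([ 0.541, -0.323,  0.006]), array([ 0.64 , -0.347,  0.006])]
len 0.33370249477279174 w 0.09527082222221975 0.10217260220005385
yaw -6.734642979908477 origin [ 0.60353862 -0.2242605   0.006     ]
grip [ 0.62027701 -0.07842151  0.05      ]
grip [ 0.61568259 -0.07727259  0.07      ]
grip [ 0.61338538 -0.07669813  0.08      ]
max 1.02
[0.73, -0.8, -0.17, -0.0, -0.0, -0.38]
[0.76, -0.76, -0.17, -0.0, -0.0, -0.38]
[0.8, -0.73, -0.17, -0.0, -0.0, -0.38]
[0.83, -0.69, -0.17, -0.0, -0.0, -0.38]
[0.86, -0.65, -0.17, -0.0, -0.0, -0.38]
[0.89, -0.61, -0.17, -0.0, -0.0, -0.38]
[0.92, -0.57, -0.17, -0.0, -0.0, -0.38]
[0.94, -0.53, -0.17, -0.0, -0.0, -0.38]
[0.97, -0.48, -0.17, -0.0, -0.0, -0.38]
[0.99, -0.44, -0.17, -0.0, -0.0, -0.38]
[1.01, -0.39, -0.17, -0.0, -0.0, -0.38]
[1.02, -0.35, -0.17, -0.0, -0.0, -0.38]
max 0.93
[0.85, -0.39, 0.0, 0.0, 0.0, -0.53]
[0.87, -0.33, 0.0, 0.0, 0.0, -0.53]
[0.89, -0.28, 0.0, 0.0, 0.0, -0.53]
[0.91, -0.22, 0.0, 0.0, 0.0, -0.53]
[0.92, -0.16, 0.0, 0.0, 0.0, -0.53]
[0.93, -0.1, 0.0, 0.0, 0.0, -0.53]
[0.93, -0.04, 0.0, 0.0, 0.0, -0.53]
[0.93, 0.02, 0.0, 0.0, 0.0, -0.53]
[0.93, 0.08, 0.0, 0.0, 0.0, -0.53]
[0.92, 0.14, 0.0, 0.0, 0.0, -0.53]
```

>>> drive_tool(motion=[[1, 0.73, -0.8, -0.17, 0, 0, -0.38], [1, 0.76, -0.76, -0.17, 0, 0, -0.38], [1, 0.8, -0.73, -0.17, 0, 0, -0.38], [1, 0.83, -0.69, -0.17, 0, 0, -0.38], [1, 0.86, -0.65, -0.17, 0, 0, -0.38]])

```text
clock: 0.72
ee_pos: [0.2742, -0.5144, 0.2526]
orientation: [0.973, 0.231, -0.0, -0.0]
wrist_force: [-0.4, -1.0, 1.0]
grip_width: 0.093
gripper_force: 0.0
```

>>> drive_tool(motion=[[1, 0.89, -0.61, -0.17, 0, 0, -0.38], [1, 0.92, -0.57, -0.17, 0, 0, -0.38], [1, 0.94, -0.53, -0.17, 0, 0, -0.38], [1, 0.97, -0.48, -0.17, 0, 0, -0.38], [1, 0.99, -0.44, -0.17, 0, 0, -0.38]])

```text
clock: 1.35
ee_pos: [0.379, -0.3254, 0.2867]
orientation: [0.941, 0.34, -0.0, -0.0]
wrist_force: [-0.1, -0.5, -0.7]
grip_width: 0.0931
gripper_force: 0.0
```

```bash
python3 - <<'E'
from h import *
st(); plan((.60,-.13,.30),83,9)
E
```

```text
1.35 [ 0.379  -0.3254  0.2867] [ 9.405e-01  3.397e-01 -1.000e-04 -1.000e-04] q [ 0.76  0.26 -0.21  2.01  0.07  0.88 -0.36] F [-0.1 -0.5 -0.7] 0.09310325850750571 0.0
max 0.82
[0.82, -0.03, -0.04, -0.0, 0.0, -0.7]
[0.82, 0.04, -0.04, -0.0, 0.0, -0.7]
[0.81, 0.11, -0.04, -0.0, 0.0, -0.7]
[0.8, 0.18, -0.04, -0.0, 0.0, -0.7]
[0.78, 0.25, -0.04, -0.0, 0.0, -0.7]
[0.76, 0.31, -0.04, -0.0, 0.0, -0.7]
[0.73, 0.37, -0.04, -0.0, 0.0, -0.7]
[0.7, 0.43, -0.04, -0.0, 0.0, -0.7]
[0.66, 0.49, -0.04, -0.0, 0.0, -0.7]
```

>>> drive_tool(motion=[[1, 0.82, -0.03, -0.04, 0, 0, -0.7], [1, 0.82, 0.04, -0.04, 0, 0, -0.7], [1, 0.81, 0.11, -0.04, 0, 0, -0.7], [1, 0.8, 0.18, -0.04, 0, 0, -0.7], [1, 0.78, 0.25, -0.04, 0, 0, -0.7]])

```text
clock: 1.98
ee_pos: [0.5021, -0.2174, 0.2945]
orientation: [0.849, 0.529, -0.0, -0.0]
wrist_force: [-0.2, -0.2, -0.3]
grip_width: 0.0929
gripper_force: 0.0
```

>>> drive_tool(motion=[[1, 0.76, 0.31, -0.04, 0, 0, -0.7], [1, 0.73, 0.37, -0.04, 0, 0, -0.7], [1, 0.7, 0.43, -0.04, 0, 0, -0.7], [1, 0.66, 0.49, -0.04, 0, 0, -0.7], [1, 0, 0, 0, 0, 0, 0]])

```text
clock: 2.6
ee_pos: [0.6017, -0.1279, 0.3007]
orientation: [0.747, 0.665, 0.001, -0.0]
wrist_force: [0.2, -0.1, 0.4]
grip_width: 0.0929
gripper_force: 0.0
```

```bash
python3 - <<'E'
from h import *
st(); im,m=shot('wrist','w1'); print(ray(m,(320,240)), m['fx']); print(proj(m,[[.6037,-.077,.08],[.6035,-.224,.01]]))
E
```

```text
2.6 [ 0.6017 -0.1279  0.3007] [ 7.472e-01  6.646e-01  7.000e-04 -4.000e-04] q [ 0.43  0.42 -0.44  1.75  0.2   1.02 -0.2 ] F [ 0.2 -0.1  0.4] 0.09291398242391166 0.0
(array([ 0.61091519, -0.05821505,  0.46798007]), array([-0.04380779, -0.25460459, -0.96617714])) 346.8057778147575
[[320.1542411  165.89212113]
 [333.39068631 269.85130254]]
```

View pics/w1.png

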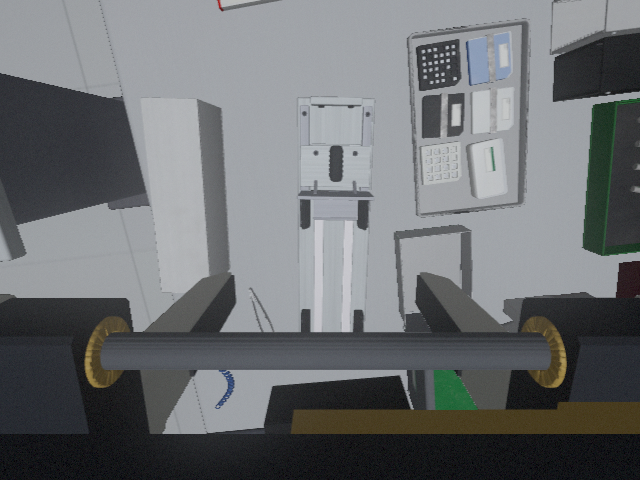

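The wrist view shows the lock grip at (336,164), with the lock nearly closed: gate at row 194, bay below it. The taller magazine is on the left, at columns 140–228. Next I fit the fin and the plate edges.

```bash
cat > fit.py <<'E'
from h import *
def blob(f,box,T=60):
    im,m=load(f); x0,y0,x1,y1=box
    g=cv2.resize(cv2.cvtColor(im[y0:y1,x0:x1],cv2.COLOR_RGB2GRAY),None,fx=4,fy=4,interpolation=cv2.INTER_CUBIC)
    c=max(cv2.findContours((g<T).astype(np.uint8),0,1)[0],key=cv2.contourArea)
    b=cv2.boxPoints(cv2.minAreaRect(c)); return m,(b+.5)/4-.5+[x0,y0]
E
python3 - <<'E'
from fit import *
m,b=blob('w1',(322,138,350,190),70); print(b.round(1))
for z in(.06,.07,.08):
    P=np.array([onz(m,p,z) for p in b]); print(z,P.mean(0).round(4),[np.linalg.norm(P[i]-P[i+1]).round(4) for i in(0,1)])
mt,bt=blob('top0',(335,195,360,212),70); print(bt.round(1))
for z in(.06,.07,.08):
    P=np.array([onz(mt,p,z) for p in bt]); print(z,P.mean(0).round(4),[np.linalg.norm(P[i]-P[i+1]).round(4) for i in(0,1)])
# plate: far edge corners & side line
im,_=load('w1')
P=[onz(m,p,.008) for p in((298,97),(376,97),(298.5,310),(367,310))]
print(np.round(P,4)); 
for i,j in((2,0),(3,1)): v=P[j]-P[i]; print('yaw',-np.degrees(np.arctan2(v[0],v[1])))
a=cv2.resize(im[85:340,280:400],None,fx=2.3,fy=2.3,interpolation=cv2.INTER_CUBIC); cv2.imwrite('pics/c2.png',a[:,:,::-1])
E
```

```text
[[323.2 170.6]
 [332.  143.6]
 [340.2 146.2]
 [331.4 173.3]]
0.06 [ 0.6175 -0.0713  0.06  ] [np.float64(0.0318), np.float64(0.0098)]
0.07 [ 0.6173 -0.071   0.07  ] [np.float64(0.031), np.float64(0.0096)]
0.08 [ 0.6171 -0.0707  0.08  ] [np.float64(0.0303), np.float64(0.0093)]
[[337.7 206.6]
 [339.1 197.9]
 [355.5 200.4]
 [354.2 209.1]]
0.06 [ 0.6189 -0.0764  0.06  ] [np.float64(0.0209), np.float64(0.0385)]
0.07 [ 0.6166 -0.0759  0.07  ] [np.float64(0.0207), np.float64(0.0382)]
0.08 [ 0.6143 -0.0753  0.08  ] [np.float64(0.0206), np.float64(0.0379)]
[[ 0.5853  0.0058  0.008 ]
 [ 0.6812 -0.0056  0.008 ]
 [ 0.5464 -0.28    0.008 ]
 [ 0.645  -0.2917  0.008 ]]
yaw -7.750140226200939
yaw -7.217616367485944
```

View pics/c2.png

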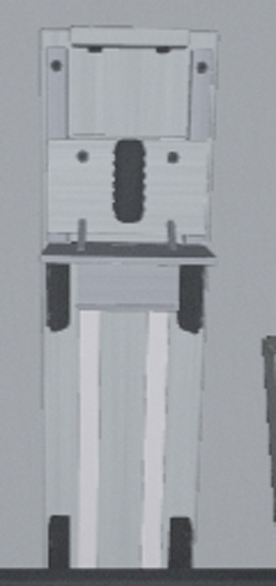

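```bash
python3 - <<'E'
from h import *
im,m=load('w1'); f=lambda x,y,z: onz(m,(280+x/2.3,85+y/2.3),z)
for z in(.05,.06,.07,.08):
    a,b,c=f(128,139,z),f(128,223,z),f(128,181,z); print(z,c.round(4),np.linalg.norm(a-b).round(4), (f(143,181,z)-f(113,181,z)).round(4))
E=(f(41,30,.008)+f(217,30,.008))/2; 
M=(f(47,480,.008)+f(198,480,.008))/2; print('plate far mid',E,'mid low',M)
v=E-M; print('yaw',np.degrees(np.arctan2(v[0],v[1])))
v1=f(89,310,.012)-f(89,565,.012); v2=f(166,310,.012)-f(152,565,.012); print(v1,v2,[np.degrees(np.arctan2(v[0],v[1])) for v in(v1,v2)])
for n,p in dict(gtl=(48,264),gtr=(202,264),gbl=(48,516),gbr=(192,516)).items(): print(n,f(*p,.041).round(4))
print('lip',f(77,308,.08),f(180,308,.08))
for r in (244,262): print('gate',f(128,r,.081))
E
```

```text
0.05 [ 0.6216 -0.0781  0.05  ] 0.0422 [ 0.0153 -0.0018  0.    ]
0.06 [ 0.6213 -0.0776  0.06  ] 0.0411 [ 0.0149 -0.0018  0.    ]
0.07 [ 0.6211 -0.0771  0.07  ] 0.0401 [ 0.0145 -0.0017  0.    ]
0.08 [ 0.6208 -0.0767  0.08  ] 0.0391 [ 0.0142 -0.0017  0.    ]
plate far mid [ 0.63197715 -0.00099196  0.008     ] mid low [ 0.59925485 -0.26061109  0.008     ]
yaw 7.183659390326685
[0.02020256 0.16389887 0.        ] [0.02502194 0.16334646 0.        ] [np.float64(7.026968112456989), np.float64(8.709054152695625)]
gtl [ 0.5743 -0.1168  0.041 ]
gtr [ 0.6565 -0.1266  0.041 ]
gbl [ 0.5543 -0.2635  0.041 ]
gbr [ 0.6379 -0.2735  0.041 ]
lip [ 0.58896258 -0.13488752  0.08      ] [ 0.63965034 -0.14090659  0.08      ]
gate [ 0.61752363 -0.10628069  0.081     ]
gate [ 0.61656103 -0.11497714  0.081     ]
```

```bash
python3 - <<'E'
from h import *
plan((.621,-.077,.08),82.7,7); plan((.621,-.077,.08),82.7,1)
E
```

```text
max 0.79
[0.19, 0.05, 0.79, -0.0, -0.0, 0.01]
[0.19, 0.05, 0.79, -0.0, -0.0, 0.01]
[0.2, 0.05, 0.79, -0.0, -0.0, 0.01]
[0.2, 0.05, 0.79, -0.0, -0.0, 0.01]
[0.2, 0.05, 0.79, -0.0, -0.0, 0.01]
[0.2, 0.05, 0.79, -0.0, -0.0, 0.01]
[0.2, 0.05, 0.79, -0.0, -0.0, 0.01]
max 5.52
[1.36, 0.35, 5.52, -0.0, -0.0, 0.06]
```

>>> drive_tool(motion=[[1, 0.2, 0.05, 0.79, 0, 0, 0.01], [1, 0.2, 0.05, 0.79, 0, 0, 0.01], [1, 0.2, 0.05, 0.79, 0, 0, 0.01], [1, 0.2, 0.05, 0.79, 0, 0, 0.01], [1, 0.2, 0.05, 0.79, 0, 0, 0.01]])

```text
clock: 3.28
ee_pos: [0.6141, -0.0935, 0.142]
orientation: [0.752, 0.66, -0.0, 0.0]
wrist_force: [0.7, 0.1, 0.1]
grip_width: 0.0929
gripper_force: 0.0
```

>>> drive_tool(motion=[[0.6, 0.2, 0.05, 0.79, 0, 0, 0.01], [0.6, 0.2, 0.05, 0.79, 0, 0, 0.0], [0.6, 0, 0, 0, 0, 0, 0]])

```text
clock: 3.65
ee_pos: [0.6189, -0.0773, 0.0779]
orientation: [0.751, 0.66, -0.002, -0.001]
wrist_force: [0.8, -0.7, -0.3]
grip_width: 0.0677
gripper_force: 0.0
```

```bash
python3 - <<'E'
from h import *
st(); im,m=shot('wrist','w2'); plan((.621,-.077,.045),82.7,2)
a=im[150:480,120:520]; cv2.imwrite('pics/c3.png',a[:,:,::-1])
E
```

```text
3.65 [ 0.6189 -0.0773  0.0779] [ 0.7515  0.6598 -0.0017 -0.0014] q [ 0.25  0.68 -0.33  1.93  0.37  0.6  -0.45] F [ 0.8 -0.7 -0.3] 0.06767895814089211 0.0
max 0.43
[0.01, 0.01, 0.43, -0.01, 0.0, -0.01]
[0.01, 0.01, 0.43, -0.01, 0.0, -0.01]
```

View pics/w2.png

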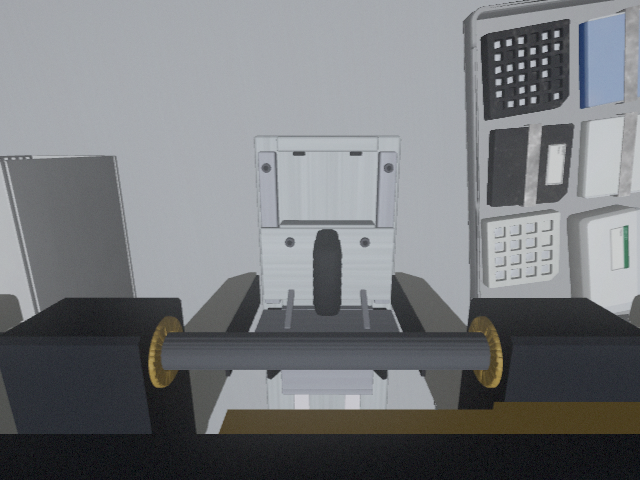

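The fin is centred between the fingers at column 327, and its bay-side end is near row 315.

```bash
python3 - <<'E'
from h import *
_,m=load('w2')
for z in(.06,.07,.08): print(z,onz(m,(327,315),z).round(4),onz(m,(327,231),z).round(4))
print(onz(m,(327,231),.03).round(4))
E
```

```text
0.06 [ 0.6179 -0.1021  0.06  ] [ 0.6244 -0.0519  0.06  ]
0.07 [ 0.6185 -0.0969  0.07  ] [ 0.6247 -0.0495  0.07  ]
0.08 [ 0.6192 -0.0918  0.08  ] [ 0.625 -0.047  0.08 ]
[ 0.6235 -0.0591  0.03  ]
```

>>> drive_tool(motion=[[0.6, 0.0, 0.03, 0.42, 0, 0, 0], [0.6, 0.0, 0.03, 0.42, 0, 0, 0], [0.1, 0, 0, 0, 0, 0, 0], [0.1, 0, 0, 0, 0, 0, 0], [0.1, 0, 0, 0, 0, 0, 0]], force=20)

```text
clock: 4.32
ee_pos: [0.6232, -0.0775, 0.0466]
orientation: [0.752, 0.66, 0.0, 0.0]
wrist_force: [-0.0, -0.6, -0.1]
grip_width: 0.0304
gripper_force: 0.0
```

>>> drive_tool(motion=[[0, 0, 0, 0, 0, 0, 0], [0, 0, 0, 0, 0, 0, 0], [0, 0.3, 0, 0, 0, 0, 0], [0, 0.3, 0, 0, 0, 0, 0], [0, 0.3, 0, 0, 0, 0, 0]], force=20)

```text
clock: 4.95
ee_pos: [0.6244, -0.043, 0.0462]
orientation: [0.752, 0.659, -0.003, -0.001]
wrist_force: [-9.2, -3.1, 7.4]
grip_width: 0.0137
gripper_force: 20.0
```

```bash
python3 -c "
from h import *
st()"
```

```text
4.95 [ 0.6244 -0.043   0.0462] [ 0.7519  0.6593 -0.0028 -0.001 ] q [ 0.17  0.72 -0.3   1.94  0.39  0.54 -0.52] F [-9.2 -3.1  7.4] 0.01372579757811401 19.996996521949768
```

>>> drive_tool(motion=[[0, 0.2, -0.04, 0, 0, 0, 0], [0, 0.2, -0.04, 0, 0, 0, 0], [0, 0.1, 0, 0, 0, 0, 0], [0, 0, 0, 0, 0, 0, 0]])

```text
clock: 5.45
ee_pos: [0.6262, -0.0293, 0.0462]
orientation: [0.753, 0.658, -0.004, 0.002]
wrist_force: [-2.7, -19.6, 1.3]
grip_width: 0.0141
gripper_force: 20.0
```

>>> drive_tool(motion=[[0, -0.15, 0, 0, 0, 0, 0], [0.5, 0, 0, 0, 0, 0, 0], [0.5, 0, 0, 0, 0, 0, 0], [0.5, 0, 0, 0, 0, 0, 0], [0.5, 0, 0, -0.5, 0, 0, 0]])

```text
clock: 6.08
ee_pos: [0.6253, -0.0271, 0.0658]
orientation: [0.751, 0.66, -0.001, -0.001]
wrist_force: [0.2, -0.9, -0.1]
grip_width: 0.0454
gripper_force: 0.0
```

>>> drive_tool(motion=[[0.5, 0, 0, -0.9, 0, 0, 0], [0.5, 0, 0, -0.9, 0, 0, 0], [0.5, 0, 0, -0.9, 0, 0, 0], [0.5, 0, 0, -0.9, 0, 0, 0], [1, 0, 0, -0.9, 0, 0, 0]])

```text
clock: 6.7
ee_pos: [0.626, -0.0272, 0.249]
orientation: [0.751, 0.66, 0.0, 0.0]
wrist_force: [1.0, -0.1, 0.3]
grip_width: 0.0523
gripper_force: 0.0
```

>>> drive_tool(motion=[[1, 0, 0, -0.9, 0, 0, 0], [1, 0, 0, 0, 0, 0, 0], [1, 0, 0, 0, 0, 0, 0]])

```text
clock: 7.08
ee_pos: [0.6258, -0.0275, 0.2826]
orientation: [0.752, 0.66, 0.0, 0.0]
wrist_force: [-0.1, 1.0, 0.0]
grip_width: 0.0817
gripper_force: 0.0
```

```bash
python3 - <<'E'
from h import *
st(); im,m=shot('wrist','w3'); u=np.array([.127,.992,0]); o=np.array([.6035,-.219,0])
q=proj(m,[o,o+.222*u,o+.186*u+[0,0,.07],o-.112*u]); print(q.round(0))
x0,y0=q.min(0).astype(int)-[45,15]; x1,y1=q.max(0).astype(int)+[45,10]; x0=max(x0,0);y0=max(y0,0);y1=min(y1,480);print(x0,y0,x1,y1)
a=cv2.resize(im[y0:y1,x0:x1],None,fx=2.4,fy=2.4,interpolation=cv2.INTER_CUBIC); print(a.shape); cv2.imwrite('pics/c4.png',a[:600,:800,::-1])
E
```

```text
7.075 [ 0.6258 -0.0275  0.2826] [7.515e-01 6.597e-01 0.000e+00 2.000e-04] q [ 0.25  0.45 -0.43  1.75  0.21  1.   -0.39] F [-0.1  1.   0. ] 0.08174510563505862 0.0
[[326. 335.]
 [326. 180.]
 [326. 219.]
 [326. 401.]]
280 165 371 410
(588, 218, 3)
```

View pics/c4.png

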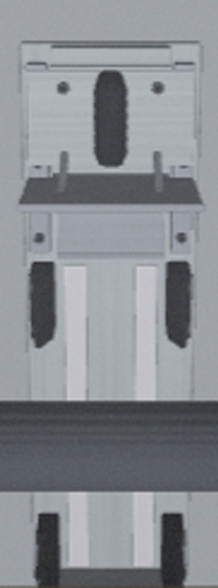

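The lock is at its open stop and the bay is clear. In the crop the runners are centred at column 110.5, and the guide edges are at rows 262, 348 and 513.

```bash
python3 - <<'E'
from h import *
_,m=load('w3'); f=lambda x,y,z: onz(m,(280+(x+.5)/2.4-.5,165+(y+.5)/2.4-.5),z)
A=f(110.5,300,.012);B=f(111.3,505,.012);v=A-B;print(A,B,'yaw',np.degrees(np.arctan2(v[0],v[1])))
u=np.array([.127,.992,0])
for n,p,y in(('g101low',(110.5,262,.008),.101),('g62top',(110.8,348,.041),.062),('g-62low',(111.3,513,.008),-.062),('plate222',(110,42,.008),.222),('lip131',(110.5,257,.080),.131),('gate top',(110.5,210,.081),.151),('fin bay end',(110,166,.07),.166)):
    P=f(*p); print(n,P.round(4),'origin',(P-y*u).round(4))
E
```

```text
[ 0.61275046 -0.14389044  0.012     ] [ 0.59577456 -0.27679005  0.012     ] yaw 7.279243926244889
g101low [ 0.6155 -0.1227  0.008 ] origin [ 0.6027 -0.2229  0.008 ]
g62top [ 0.6108 -0.1591  0.041 ] origin [ 0.603  -0.2206  0.041 ]
g-62low [ 0.5947 -0.2853  0.008 ] origin [ 0.6025 -0.2238  0.008 ]
plate222 [ 6.313e-01 -6.000e-04  8.000e-03] origin [ 0.6031 -0.2209  0.008 ]
lip131 [ 0.6192 -0.0933  0.08  ] origin [ 0.6026 -0.2233  0.08  ]
gate top [ 0.6223 -0.0701  0.081 ] origin [ 0.6031 -0.2198  0.081 ]
fin bay end [ 0.6244 -0.0519  0.07  ] origin [ 0.6033 -0.2166  0.07  ]
```

```bash
python3 - <<'E'
from h import *
plan((.44,.17,.25),87.7,7)
E
```

```text
max 0.75
[0.61, -0.75, 0.11, -0.0, 0.0, -0.11]
[0.62, -0.74, 0.11, -0.0, 0.0, -0.11]
[0.63, -0.73, 0.11, -0.0, 0.0, -0.11]
[0.64, -0.72, 0.11, -0.0, 0.0, -0.11]
[0.65, -0.72, 0.11, -0.0, 0.0, -0.11]
[0.66, -0.71, 0.11, -0.0, 0.0, -0.11]
[0.67, -0.7, 0.11, -0.0, 0.0, -0.11]
```

>>> drive_tool(motion=[[1, 0.61, -0.75, 0.11, 0, 0, -0.11], [1, 0.62, -0.74, 0.11, 0, 0, -0.11], [1, 0.63, -0.73, 0.11, 0, 0, -0.11], [1, 0.64, -0.72, 0.11, 0, 0, -0.11]])

```text
clock: 7.62
ee_pos: [0.5188, 0.0855, 0.2635]
orientation: [0.734, 0.679, -0.001, -0.001]
wrist_force: [0.3, -0.1, -0.4]
grip_width: 0.0934
gripper_force: 0.0
```

>>> drive_tool(motion=[[1, 0.65, -0.72, 0.11, 0, 0, -0.11], [1, 0.66, -0.71, 0.11, 0, 0, -0.11], [1, 0.67, -0.7, 0.11, 0, 0, -0.11], [1, 0, 0, 0, 0, 0, 0], [1, 0, 0, 0, 0, 0, 0]])

```text
clock: 8.25
ee_pos: [0.4405, 0.1688, 0.251]
orientation: [0.72, 0.694, -0.001, -0.0]
wrist_force: [0.6, -0.5, -0.5]
grip_width: 0.093
gripper_force: 0.0
```

```bash
python3 - <<'E'
from h import *
st(); im,m=shot('wrist','w4')
print(proj(m,[[.468,.33,.062],[.41,.33,.062],[.439,.231,.062],[.439,.231,0]]).round(0))
E
```

```text
8.25 [0.4405 0.1688 0.251 ] [ 7.204e-01  6.936e-01 -5.000e-04 -1.000e-04] q [-0.06  0.29 -0.53  2.1   0.21  0.8  -0.76] F [ 0.6 -0.5 -0.5] 0.09295660268085122 0.0
[[347.  44.]
 [284.  47.]
 [320. 155.]
 [321. 154.]]
```

View pics/w4.png

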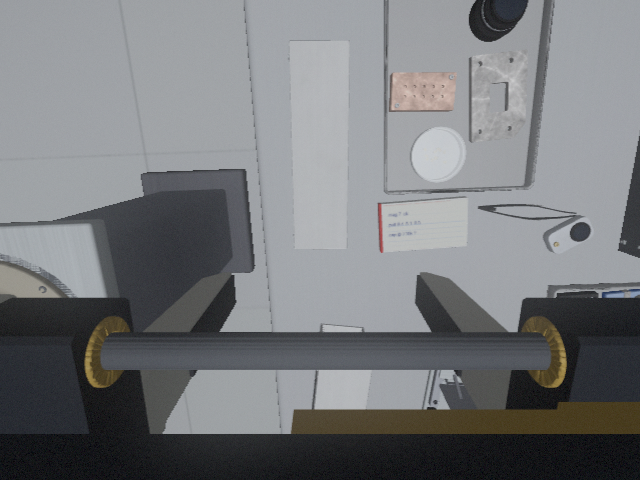

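The low magazine's top corners are at (290,40), (349,40), (295,249) and (347,249).

```bash
python3 - <<'E'
from h import *
_,m=load('w4'); P=[onz(m,p,.062) for p in((289.5,40.5),(349.5,40.5),(295,249.5),(348,249.5))]
print(np.round(P,4)); a=(P[0]+P[1])/2;b=(P[2]+P[3])/2;v=a-b
c=(a+b)/2;th=np.degrees(np.arctan2(v[1],v[0]));print('c',c,np.linalg.norm(v),th,[np.linalg.norm(P[i]-P[i+1]) for i in(0,2)])
plan((*c[:2],.10),th,4); plan((*c[:2],.10),th,1)
E
```

```text
[[0.4153 0.3352 0.062 ]
 [0.4706 0.333  0.062 ]
 [0.4081 0.1341 0.062 ]
 [0.4648 0.1319 0.062 ]]
c [0.43967849 0.23356168 0.062     ] 0.2011718756044535 88.14012403469148 [np.float64(0.055356658344534126), np.float64(0.05676754229772858)]
max 0.94
[0.41, -0.02, 0.94, -0.0, 0.0, -0.01]
[0.41, -0.02, 0.94, -0.0, 0.0, -0.01]
[0.41, -0.02, 0.94, -0.0, 0.0, -0.01]
[0.41, -0.02, 0.94, -0.0, 0.0, -0.01]
max 3.78
[1.62, -0.09, 3.78, -0.0, 0.0, -0.05]
```

>>> drive_tool(motion=[[1, 0.41, -0.02, 0.94, 0, 0, -0.01], [1, 0.41, -0.02, 0.94, 0, 0, -0.01], [1, 0.41, -0.02, 0.94, 0, 0, -0.01], [1, 0.41, -0.02, 0.94, 0, 0, -0.01], [1, 0, 0, 0, 0, 0, 0]])

```text
clock: 8.93
ee_pos: [0.4389, 0.2347, 0.0989]
orientation: [0.718, 0.696, -0.002, -0.001]
wrist_force: [1.0, -0.5, 0.3]
grip_width: 0.093
gripper_force: 0.0
```

```bash
python3 - <<'E'
from h import *
st(); plan((.4397,.2336,.025),88.1,2)
E
```

```text
8.925 [0.4389 0.2347 0.0989] [ 7.184e-01  6.956e-01 -2.200e-03 -6.000e-04] q [-0.33  0.54 -0.39  2.2   0.44  0.48 -1.09] F [ 1.  -0.5  0.3] 0.09299992241460009 0.0
max 0.92
[-0.01, 0.01, 0.92, -0.02, 0.01, 0.0]
[-0.01, 0.01, 0.92, -0.02, 0.01, 0.0]
```

>>> drive_tool(motion=[[1, 0, 0.01, 0.62, 0, 0, 0], [1, 0, 0.01, 0.62, 0, 0, 0], [1, 0, 0, 0.6, 0, 0, 0], [0.5, 0, 0, 0, 0, 0, 0], [0.5, 0, 0, 0, 0, 0, 0]], force=20)

```text
clock: 9.55
ee_pos: [0.4412, 0.2345, 0.0287]
orientation: [0.719, 0.695, 0.001, 0.0]
wrist_force: [-0.1, 0.3, 0.2]
grip_width: 0.0774
gripper_force: 0.0
```

>>> drive_tool(motion=[[0.4, 0, 0, 0, 0, 0, 0], [0.4, 0, 0, 0, 0, 0, 0], [0.4, 0, 0, 0, 0, 0, 0], [0.4, 0, 0, 0, 0, 0, 0]], force=20)

```text
clock: 10.05
ee_pos: [0.4401, 0.2348, 0.0281]
orientation: [0.719, 0.695, -0.0, 0.0]
wrist_force: [-2.9, -1.1, 9.3]
grip_width: 0.0561
gripper_force: 20.0
```

```bash
python3 -c "
from h import *
st()"
```

```text
10.05 [0.4401 0.2348 0.0281] [ 7.186e-01  6.954e-01 -0.000e+00  2.000e-04] q [-0.43  0.66 -0.25  2.24  0.55  0.3  -1.19] F [-2.9 -1.1  9.3] 0.056089381927466035 20.00016314908862
```

>>> drive_tool(motion=[[0.4, 0, 0, 0, 0, 0, 0], [0.4, 0, 0, -0.3, 0, 0, 0], [0.4, 0, 0, -0.7, 0, 0, 0], [0.4, 0, 0, -0.7, 0, 0, 0], [0.4, 0, 0, -0.7, 0, 0, 0]], force=30)

```text
clock: 10.68
ee_pos: [0.4401, 0.2346, 0.1247]
orientation: [0.719, 0.695, -0.0, -0.0]
wrist_force: [0.8, -0.5, -4.3]
grip_width: 0.0558
gripper_force: 30.0
```

>>> drive_tool(motion=[[0.4, 0, 0, -0.7, 0, 0, 0], [0.4, 0, 0, -0.7, 0, 0, 0], [0.4, 0, 0, 0, 0, 0, 0]])

```text
clock: 11.05
ee_pos: [0.4411, 0.2352, 0.1812]
orientation: [0.719, 0.695, 0.002, 0.001]
wrist_force: [-0.5, -0.8, -5.9]
grip_width: 0.0561
gripper_force: 30.0
```

```bash
python3 - <<'E'
from h import *
st(); plan((.6054,-.2027,.175),82.7,16)
E
```

```text
11.05 [0.4411 0.2352 0.1812] [7.189e-01 6.951e-01 1.700e-03 5.000e-04] q [-0.23  0.42 -0.5   2.13  0.33  0.66 -0.99] F [-0.5 -0.8 -5.9] 0.0560620401777607 29.999673441052437
max 0.68
[-0.68, 0.28, 0.01, 0.0, -0.0, 0.05]
[-0.67, 0.28, 0.01, 0.0, -0.0, 0.05]
[-0.67, 0.29, 0.01, 0.0, -0.0, 0.05]
[-0.67, 0.29, 0.01, 0.0, -0.0, 0.05]
[-0.67, 0.3, 0.01, 0.0, -0.0, 0.05]
[-0.67, 0.3, 0.01, 0.0, -0.0, 0.05]
[-0.66, 0.3, 0.01, 0.0, -0.0, 0.05]
[-0.66, 0.31, 0.01, 0.0, -0.0, 0.05]
[-0.66, 0.31, 0.01, 0.0, -0.0, 0.05]
[-0.66, 0.31, 0.01, 0.0, -0.0, 0.05]
[-0.66, 0.32, 0.01, 0.0, -0.0, 0.05]
[-0.66, 0.32, 0.01, 0.0, -0.0, 0.05]
[-0.65, 0.33, 0.01, 0.0, -0.0, 0.05]
[-0.65, 0.33, 0.01, 0.0, -0.0, 0.05]
[-0.65, 0.33, 0.01, 0.0, -0.0, 0.05]
[-0.65, 0.34, 0.01, 0.0, -0.0, 0.05]
```

>>> drive_tool(motion=[[0.4, -0.4, 0.17, 0, 0, 0, 0.05], [0.4, -0.67, 0.28, 0, 0, 0, 0.05], [0.4, -0.67, 0.29, 0, 0, 0, 0.05], [0.4, -0.67, 0.29, 0, 0, 0, 0.05], [0.4, -0.67, 0.3, 0, 0, 0, 0.05]])

```text
clock: 11.68
ee_pos: [0.4874, 0.107, 0.1779]
orientation: [0.729, 0.684, -0.001, -0.001]
wrist_force: [-0.3, -0.2, -4.9]
grip_width: 0.056
gripper_force: 30.0
```

>>> drive_tool(motion=[[0.4, -0.67, 0.3, 0, 0, 0, 0.05], [0.4, -0.66, 0.3, 0, 0, 0, 0.05], [0.4, -0.66, 0.31, 0, 0, 0, 0.05], [0.4, -0.66, 0.31, 0, 0, 0, 0.05], [0.4, -0.66, 0.31, 0, 0, 0, 0.05]])

```text
clock: 12.3
ee_pos: [0.538, -0.0295, 0.1777]
orientation: [0.74, 0.673, -0.001, -0.001]
wrist_force: [0.4, 0.3, -4.0]
grip_width: 0.0562
gripper_force: 30.0
```

>>> drive_tool(motion=[[0.4, -0.66, 0.32, 0, 0, 0, 0.05], [0.4, -0.66, 0.32, 0, 0, 0, 0.05], [0.4, -0.65, 0.33, 0, 0, 0, 0.05], [0.4, -0.4, 0.2, 0, 0, 0, 0.05], [0.4, 0, 0, 0, 0, 0, 0]])

```text
clock: 12.92
ee_pos: [0.5753, -0.1278, 0.1782]
orientation: [0.748, 0.664, -0.001, -0.001]
wrist_force: [1.2, 0.3, -4.5]
grip_width: 0.0557
gripper_force: 30.0
```

```bash
python3 - <<'E'
from h import *
st(); plan((.6054,-.2027,.175),82.7,3)
E
```

```text
12.925 [ 0.5753 -0.1278  0.1782] [ 7.481e-01  6.636e-01 -7.000e-04 -7.000e-04] q [ 0.44  0.52 -0.46  1.93  0.32  0.76 -0.32] F [ 1.2  0.3 -4.5] 0.055666448203442555 29.99976195394993
max 0.59
[-0.59, 0.32, 0.03, -0.01, 0.0, 0.02]
[-0.59, 0.32, 0.03, -0.01, 0.0, 0.02]
[-0.59, 0.33, 0.03, -0.01, 0.0, 0.02]
```

>>> drive_tool(motion=[[0.4, -0.59, 0.32, 0.03, 0, 0, 0.02], [0.4, -0.59, 0.32, 0.03, 0, 0, 0.02], [0.4, -0.59, 0.33, 0.03, 0, 0, 0.02], [0.4, 0, 0, 0, 0, 0, 0], [0.4, 0, 0, 0, 0, 0, 0]])

```text
clock: 13.55
ee_pos: [0.6055, -0.1994, 0.1754]
orientation: [0.749, 0.662, -0.0, -0.001]
wrist_force: [0.2, 1.0, -4.3]
grip_width: 0.056
gripper_force: 30.0
```

```bash
python3 - <<'E'
from h import *
st(); plan((.6054,-.2027,.095),82.7,3); im,m=shot('wrist','w5')
u=np.array([.127,.992,0]);v=np.array([.992,-.127,0]);o=np.array([.603,-.2215,0])
print(proj(m,[o+.101*u+v*s*.031+[0,0,z] for z in(.008,.041) for s in(-1,1)]).round(1))
a=cv2.resize(im[100:340,170:490],None,fx=2.4,fy=2.4,interpolation=cv2.INTER_CUBIC); cv2.imwrite('pics/c5.png',a[:,:,::-1])
E
```

```text
13.55 [ 0.6055 -0.1994  0.1754] [ 0.7491  0.6625 -0.     -0.0008] q [ 0.53  0.58 -0.45  1.83  0.33  0.81 -0.21] F [ 0.2  1.  -4.3] 0.0559567718149059 29.999883882701397
max 0.67
[-0.03, 0.0, 0.67, -0.0, -0.0, 0.01]
[-0.03, 0.0, 0.67, -0.0, -0.0, 0.01]
[-0.03, 0.0, 0.67, -0.0, -0.0, 0.01]
[[291.1 137.8]
 [358.  138. ]
 [287.4 136.8]
 [361.6 137. ]]
```

View pics/c5.png

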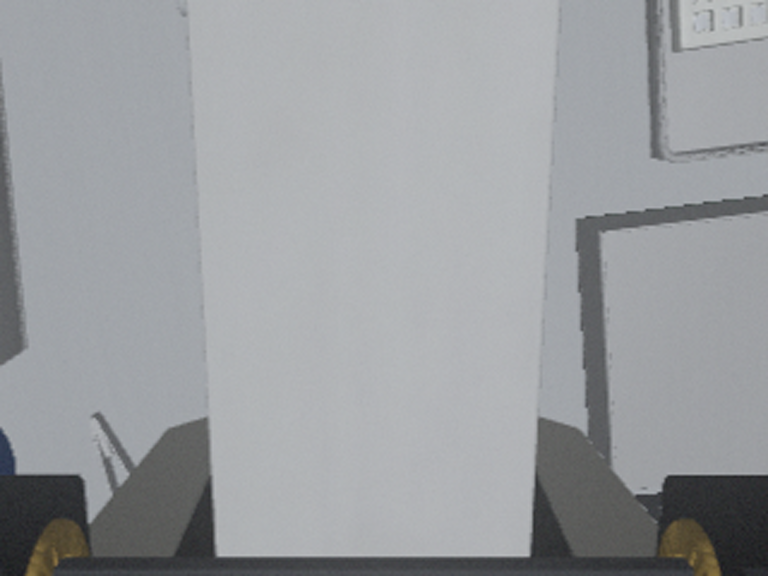

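The magazine is centred between the fingers at column 325.6, parallel to the cradle axis. The cradle's projected centre is at 324.5, so I'll go down.

>>> drive_tool(motion=[[0.4, -0.03, -0.01, 0.6, 0, 0, 0.01], [0.4, -0.03, -0.01, 0.6, 0, 0, 0.01], [0.4, -0.03, 0, 0.6, 0, 0, 0.01], [0.4, 0, 0, 0.4, 0, 0, 0], [0.4, 0, 0, 0, 0, 0, 0]])

```text
clock: 14.22
ee_pos: [0.6042, -0.2036, 0.0869]
orientation: [0.75, 0.661, -0.0, -0.001]
wrist_force: [0.3, -0.3, -4.5]
grip_width: 0.0559
gripper_force: 30.0
```

```bash
python3 - <<'E'
from h import *
st(); plan((.6054,-.2027,.06),82.7,2)
E
```

```text
14.225 [ 0.6042 -0.2036  0.0869] [ 7.504e-01  6.609e-01 -5.000e-04 -9.000e-04] q [ 0.49  0.68 -0.39  1.89  0.4   0.65 -0.27] F [ 0.3 -0.3 -4.5] 0.05591364297294218 29.99978754669428
max 0.34
[0.01, 0.01, 0.34, -0.01, -0.0, 0.0]
[0.01, 0.01, 0.34, -0.01, -0.0, 0.0]
```

>>> drive_tool(motion=[[0.4, 0, 0.01, 0.25, 0, 0, 0], [0.4, 0, 0.01, 0.25, 0, 0, 0], [0.4, 0, 0, 0.2, 0, 0, 0], [0.4, 0, 0, 0, 0, 0, 0]])

```text
clock: 14.72
ee_pos: [0.6052, -0.2047, 0.059]
orientation: [0.751, 0.661, -0.0, -0.0]
wrist_force: [-0.1, 0.4, -5.0]
grip_width: 0.0558
gripper_force: 30.0
```

>>> drive_tool(motion=[[0.4, 0, 0, 0.15, 0, 0, 0], [0.4, 0, 0, 0.12, 0, 0, 0], [0.4, 0, 0, 0.1, 0, 0, 0], [0.4, 0, 0, 0, 0, 0, 0]])

```text
clock: 15.22
ee_pos: [0.6054, -0.2047, 0.0446]
orientation: [0.751, 0.661, -0.0, -0.0]
wrist_force: [-0.2, 0.5, -3.8]
grip_width: 0.0557
gripper_force: 30.0
```

>>> drive_tool(motion=[[0.4, 0, 0, 0.06, 0, 0, 0], [0.4, 0, 0, 0.05, 0, 0, 0], [0.4, 0, 0, 0, 0, 0, 0]])

```text
clock: 15.6
ee_pos: [0.6055, -0.2047, 0.0405]
orientation: [0.751, 0.661, -0.0, -0.0]
wrist_force: [0.8, -0.1, -5.1]
grip_width: 0.0559
gripper_force: 30.0
```

>>> drive_tool(motion=[[0.4, 0, 0, 0.05, 0, 0, 0], [0.4, 0, 0, 0, 0, 0, 0]])

```text
clock: 15.85
ee_pos: [0.6056, -0.2048, 0.0401]
orientation: [0.751, 0.66, -0.0, 0.0]
wrist_force: [-3.4, -0.6, 10.5]
grip_width: 0.0557
gripper_force: 30.0
```

>>> drive_tool(motion=[[0.4, 0, 0, -0.05, 0, 0, 0], [1, 0, 0, 0, 0, 0, 0], [1, 0, 0, 0, 0, 0, 0], [1, 0, 0, 0, 0, 0, 0], [1, 0, 0, 0, 0, 0, 0]])

```text
clock: 16.48
ee_pos: [0.6056, -0.2047, 0.0405]
orientation: [0.751, 0.661, -0.0, -0.0]
wrist_force: [0.7, -0.1, -0.3]
grip_width: 0.0904
gripper_force: 0.0
```

>>> drive_tool(motion=[[1, 0, 0, -0.3, 0, 0, 0], [1, 0, 0, -0.8, 0, 0, 0], [1, 0, 0, -0.8, 0, 0, 0], [1, 0, 0, -0.8, 0, 0, 0], [1, 0, 0, 0, 0, 0, 0]])

```text
clock: 17.1
ee_pos: [0.6071, -0.205, 0.1519]
orientation: [0.751, 0.66, 0.001, 0.002]
wrist_force: [-0.1, -0.8, 0.6]
grip_width: 0.093
gripper_force: 0.0
```

```bash
python3 - <<'E'
from h import *
st(); plan((.6257,-.0277,.14),82.6,5)
E
```

```text
17.1 [ 0.6071 -0.205   0.1519] [0.7509 0.6604 0.0013 0.0021] q [ 0.52  0.6  -0.43  1.85  0.35  0.76 -0.23] F [-0.1 -0.8  0.6] 0.09299230179690984 0.0
max 0.89
[0.89, -0.02, 0.06, 0.01, 0.0, 0.0]
[0.89, -0.02, 0.06, 0.01, 0.0, 0.0]
[0.89, -0.02, 0.06, 0.01, 0.0, 0.0]
[0.89, -0.02, 0.06, 0.01, 0.0, 0.0]
[0.89, -0.02, 0.06, 0.01, 0.0, 0.0]
```

>>> drive_tool(motion=[[0.5, 0.89, -0.02, 0.06, 0, 0, 0], [0.5, 0.89, -0.02, 0.06, 0, 0, 0], [0.5, 0.89, -0.02, 0.06, 0, 0, 0], [0.5, 0.89, -0.02, 0.06, 0, 0, 0], [0.5, 0.89, -0.02, 0.06, 0, 0, 0]])

```text
clock: 17.73
ee_pos: [0.6239, -0.0266, 0.136]
orientation: [0.751, 0.661, -0.0, -0.0]
wrist_force: [1.5, -0.1, 0.4]
grip_width: 0.0487
gripper_force: 0.0
```

>>> drive_tool(motion=[[0.5, 0, 0, 0, 0, 0, 0], [0.5, 0, 0, 0, 0, 0, 0]])

```text
clock: 17.98
ee_pos: [0.6239, -0.0284, 0.1362]
orientation: [0.751, 0.66, -0.001, -0.0]
wrist_force: [-0.4, -0.8, -0.7]
grip_width: 0.0466
gripper_force: 0.0
```

```bash
python3 - <<'E'
from h import *
st(); plan((.6257,-.0277,.046),82.6,3); im,m=shot('wrist','w6'); _,t=shot('top','t6')
a=im[60:400,180:470]; b=cv2.imread('pics/t6.png')[:,:,::-1][170:310,150:470]
b=cv2.resize(b,None,fx=1.5,fy=1.5); a=cv2.copyMakeBorder(a,0,max(0,b.shape[0]-a.shape[0]),0,0,0); b=cv2.copyMakeBorder(b,0,a.shape[0]-b.shape[0],0,0,0)
cv2.imwrite('pics/c6.png',np.hstack([a,b])[:,:,::-1]); print(a.shape,b.shape)
E
```

```text
17.975 [ 0.6239 -0.0284  0.1362] [ 7.509e-01  6.605e-01 -6.000e-04 -1.000e-04] q [ 0.23  0.61 -0.41  1.89  0.36  0.72 -0.52] F [-0.4 -0.8 -0.7] 0.04656108069484841 0.0
max 0.75
[0.01, 0.01, 0.75, -0.0, 0.0, 0.0]
[0.01, 0.01, 0.75, -0.0, 0.0, 0.0]
[0.01, 0.01, 0.75, -0.0, 0.0, 0.0]
(340, 290, 3) (340, 480, 3)
```

View pics/c6.png

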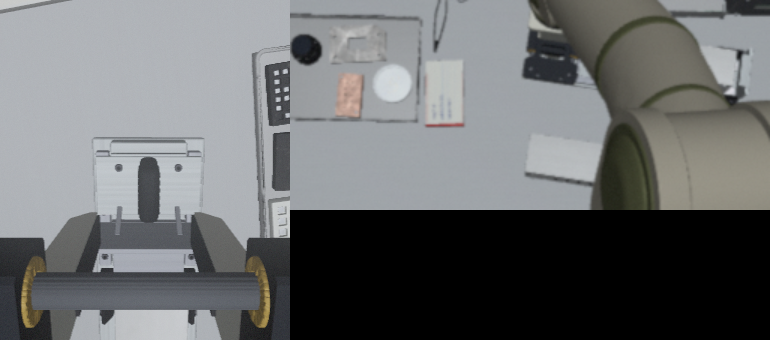

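The fin is at crop (149,190), centred between the fingers. The gate is open and the magazine lies below it between the guides. Next: down, pinch, push.

>>> drive_tool(motion=[[0.5, 0.01, 0.02, 0.75, 0, 0, 0], [0.5, 0.01, 0.02, 0.75, 0, 0, 0], [0.5, 0, 0, 0.72, 0, 0, 0], [0.5, 0, 0, 0, 0, 0, 0], [0.1, 0, 0, 0, 0, 0, 0]], force=25)

```text
clock: 18.7
ee_pos: [0.6264, -0.0276, 0.0486]
orientation: [0.751, 0.66, 0.0, 0.0]
wrist_force: [-0.3, 0.2, -0.0]
grip_width: 0.0404
gripper_force: 0.0
```

>>> drive_tool(motion=[[0, 0, 0, 0, 0, 0, 0], [0, 0, 0, 0, 0, 0, 0], [0, 0, 0, 0, 0, 0, 0], [0, 0, 0, 0, 0, 0, 0]], force=25)

```text
clock: 19.2
ee_pos: [0.6265, -0.0272, 0.0485]
orientation: [0.751, 0.66, 0.0, 0.0]
wrist_force: [-0.4, -0.6, 6.8]
grip_width: 0.0139
gripper_force: 25.0
```

Gripped with little side load. Now push 50 mm towards -y, slowly.

>>> drive_tool(motion=[[0, -0.2, 0, 0, 0, 0, 0], [0, -0.2, 0, 0, 0, 0, 0], [0, -0.2, 0, 0, 0, 0, 0], [0, -0.2, 0, 0, 0, 0, 0]])

```text
clock: 19.7
ee_pos: [0.6225, -0.0579, 0.0485]
orientation: [0.751, 0.661, 0.001, 0.0]
wrist_force: [-1.0, 3.5, 6.6]
grip_width: 0.0144
gripper_force: 25.0
```

>>> drive_tool(motion=[[0, -0.15, 0, 0, 0, 0, 0], [0, -0.1, 0, 0, 0, 0, 0], [0, 0, 0, 0, 0, 0, 0]])

```text
clock: 20.08
ee_pos: [0.6212, -0.0679, 0.0485]
orientation: [0.751, 0.661, 0.001, 0.0]
wrist_force: [0.4, 3.2, 6.8]
grip_width: 0.0139
gripper_force: 25.0
```

>>> drive_tool(motion=[[0, -0.12, 0, 0, 0, 0, 0], [0, -0.1, 0, 0, 0, 0, 0], [0, -0.08, 0, 0, 0, 0, 0], [0, 0, 0, 0, 0, 0, 0]])

```text
clock: 20.58
ee_pos: [0.62, -0.0768, 0.0485]
orientation: [0.75, 0.661, 0.002, -0.001]
wrist_force: [-0.0, 10.1, 6.0]
grip_width: 0.0138
gripper_force: 25.0
```

>>> drive_tool(motion=[[0, -0.1, 0, 0, 0, 0, 0], [0, 0, 0, 0, 0, 0, 0]])

```text
clock: 20.82
ee_pos: [0.6199, -0.0775, 0.0485]
orientation: [0.749, 0.662, 0.004, -0.002]
wrist_force: [-0.5, 18.7, 3.8]
grip_width: 0.014
gripper_force: 25.0
```

>>> drive_tool(motion=[[0, 0.12, 0, 0, 0, 0, 0], [0.5, 0.0, 0, 0, 0, 0, 0], [0.5, 0, 0, 0, 0, 0, 0], [0.5, 0, 0, 0, 0, 0, 0], [0.5, 0, 0, -0.4, 0, 0, 0]])

```text
clock: 21.45
ee_pos: [0.6183, -0.0801, 0.0633]
orientation: [0.751, 0.66, -0.001, -0.001]
wrist_force: [0.5, 0.1, 0.9]
grip_width: 0.0453
gripper_force: 0.0
```

>>> drive_tool(motion=[[0.5, 0, 0, -0.9, 0, 0, 0], [0.5, 0, 0, -0.9, 0, 0, 0], [0.5, 0.5, 0, -0.9, 0, 0, 0], [0.5, 0.8, 0, -0.9, 0, 0, 0], [0.5, 0.8, 0, -0.9, 0, 0, 0]])

```text
clock: 22.08
ee_pos: [0.6298, 0.0041, 0.2463]
orientation: [0.751, 0.66, 0.0, 0.0]
wrist_force: [0.1, 0.5, -0.3]
grip_width: 0.0462
gripper_force: 0.0
```

>>> drive_tool(motion=[[0.5, 0.5, 0, -0.9, 0, 0, 0], [0.5, 0, 0, 0, 0, 0, 0], [0.5, 0, 0, 0, 0, 0, 0]])

```text
clock: 22.45
ee_pos: [0.632, 0.0225, 0.2799]
orientation: [0.751, 0.66, -0.0, 0.0]
wrist_force: [0.5, -0.9, -0.5]
grip_width: 0.0465
gripper_force: 0.0
```

```bash
python3 - <<'E'
from h import *
st(); im,m=shot('wrist','w7'); u=np.array([.127,.992,0]);v=np.array([.992,-.127,0]);o=np.array([.603,-.2215,0])
g=cv2.cvtColor(im,cv2.COLOR_RGB2GRAY)
for lat in(0,.02):
  # profile along the cradle axis at z=.074 and fin
  ys=np.arange(-.125,.235,.005); q=proj(m,[o+y*u+lat*v+[0,0,.076] for y in ys])
  print([(round(y*1000),int(g[int(round(b)),int(round(a))])) for y,(a,b) in zip(ys,q) if 0<=b<480 and 0<=a<640])
q=proj(m,[o+.138*u+[0,0,.07]])[0].astype(int); print(q)
s=g[q[1]-45:q[1]+45,q[0]-14:q[0]+14]; k=(s<75).astype(np.uint8); n,l,S,C=cv2.connectedComponentsWithStats(k); print(S[1:],[onz(m,C[i]+q-[14,45],.06).round(4) for i in range(1,n) if S[i,4]>40])
E
```

```text
22.45 [0.632  0.0225 0.2799] [ 7.509e-01  6.604e-01 -4.000e-04  2.000e-04] q [ 0.21  0.47 -0.49  1.73  0.26  1.01 -0.51] F [ 0.5 -0.9 -0.5] 0.04650715949623805 0.0Traceback (most recent call last):
  File "<stdin>", line 7, in <module>
IndexError: index 480 is out of bounds for axis 0 with size 480
```

```bash
python3 - <<'E'
from h import *
im,m=load('w7'); u=np.array([.127,.992,0]);v=np.array([.992,-.127,0]);o=np.array([.603,-.2215,0])
g=cv2.cvtColor(im,cv2.COLOR_RGB2GRAY)
for z in (.008,.08):
  ys=np.arange(-.12,.23,.005); q=proj(m,[o+y*u+[0,0,z] for y in ys])
  print(z,[(round(y*1000),int(g[int(b),int(a)])) for y,(a,b) in zip(ys,q) if 0<=b<479])
q=proj(m,[o+.138*u+[0,0,.07]])[0].astype(int)
s=g[q[1]-45:q[1]+35,q[0]-14:q[0]+14]; k=(s<75).astype(np.uint8); n,l,S,C=cv2.connectedComponentsWithStats(k)
for i in range(1,n):
  if S[i,4]>40:
    for r in (S[i,1],S[i,1]+S[i,3]-1):
      P=onz(m,(C[i][0]+q[0]-14,r+q[1]-45),.07)-o; print(S[i],'y',(P@u).round(4),'x',(P@v).round(4))
# magazine edges across at y=-80,0,50 z=.074
for y in(-.085,-.04,.03,.06):
  xs=np.arange(-.045,.0451,.003); q=proj(m,[o+y*u+x*v+[0,0,.074] for x in xs]); print(y,q[15].round(),[int(g[min(int(b),479),int(a)]) for a,b in q])
E
```

```text
0.008 [(-120, 40), (-115, 42), (-110, 68), (-105, 75), (-100, 76), (-95, 77), (-90, 76), (-85, 77), (-80, 75), (-75, 77), (-70, 80), (-65, 185), (-60, 188), (-55, 188), (-50, 188), (-45, 189), (-40, 190), (-35, 190), (-30, 190), (-25, 190), (-20, 191), (-15, 190), (-10, 190), (-5, 191), (0, 192), (5, 95), (10, 97), (15, 99), (20, 101), (25, 98), (30, 93), (35, 87), (40, 88), (45, 80), (50, 68), (55, 67), (60, 59), (65, 84), (70, 85), (75, 90), (80, 85), (85, 87), (90, 60), (95, 59), (100, 60), (105, 66), (110, 65), (115, 65), (120, 64), (125, 66), (130, 68), (135, 64), (140, 64), (145, 64), (150, 67), (155, 105), (160, 124), (165, 182), (170, 183), (175, 183), (180, 182), (185, 182), (190, 184), (195, 183), (200, 183), (205, 183), (210, 186), (215, 187), (220, 137), (225, 175)]
0.08 [(-110, 25), (-105, 29), (-100, 27), (-95, 24), (-90, 24), (-85, 29), (-80, 33), (-75, 27), (-70, 30), (-65, 29), (-60, 40), (-55, 37), (-50, 34), (-45, 42), (-40, 68), (-35, 75), (-30, 74), (-25, 74), (-20, 74), (-15, 75), (-10, 79), (-5, 78), (0, 187), (5, 188), (10, 188), (15, 189), (20, 190), (25, 189
[... 527 characters left out ...]

[  0  75  28   5 140] y 0.0994 x -0.0008
[  0  75  28   5 140] y 0.094 x -0.0008
-0.085 [326. 457.] [30, 33, 27, 33, 32, 30, 24, 30, 34, 35, 28, 27, 25, 34, 39, 28, 34, 26, 31, 26, 27, 33, 29, 23, 31, 30, 22, 29, 27, 28, 25]
-0.04 [326. 430.] [71, 75, 71, 71, 71, 72, 70, 73, 74, 75, 75, 76, 75, 71, 74, 76, 72, 75, 73, 75, 70, 74, 74, 75, 75, 75, 76, 74, 72, 74, 74]
0.03 [326. 383.] [170, 163, 176, 180, 174, 179, 178, 186, 186, 188, 187, 189, 189, 189, 191, 191, 191, 194, 194, 193, 192, 192, 192, 192, 192, 168, 180, 176, 174, 171, 170]
0.06 [326. 362.] [99, 100, 101, 98, 100, 96, 98, 99, 99, 101, 102, 101, 99, 102, 102, 99, 100, 99, 100, 101, 101, 97, 101, 97, 101, 97, 100, 100, 100, 99, 99]
```

>>> drive_tool(motion=[[0.5, 0.9, -0.6, 0, 0, 0, 0], [0.5, 0.9, -0.6, 0, 0, 0, 0], [0.5, 0.9, -0.6, 0, 0, 0, 0], [0.5, 0.9, -0.6, 0, 0, 0, 0], [0.5, 0.9, -0.6, 0, 0, 0, 0]])

```text
clock: 23.12
ee_pos: [0.5355, 0.217, 0.2787]
orientation: [0.751, 0.66, -0.001, -0.0]
wrist_force: [1.1, 0.3, 0.3]
grip_width: 0.0464
gripper_force: 0.0
```

>>> drive_tool(motion=[[0.5, 0.9, -0.3, 0, 0, 0, 0], [0.5, 0.9, -0.3, 0, 0, 0, 0], [0.5, 0.5, 0, 0, 0, 0, 0], [0.5, 0, 0, 0, 0, 0, 0]])

```text
clock: 23.62
ee_pos: [0.5246, 0.3116, 0.2789]
orientation: [0.751, 0.661, -0.001, -0.0]
wrist_force: [-1.0, -0.6, -0.0]
grip_width: 0.0465
gripper_force: 0.0
```

```bash
python3 - <<'E'
from h import *
st(); u=np.array([.127,.992,0]);v=np.array([.992,-.127,0]);o=np.array([.603,-.2215,0])
for n in('top','scene'):
  im,m=shot(n,n+'9'); g=cv2.cvtColor(im,cv2.COLOR_RGB2GRAY)
  pr=lambda pts:[int(g[int(round(b)),int(round(a))]) for a,b in proj(m,pts)]
  print(n,'along',list(zip(range(-116,160,4),pr([o+y*.001*u+[0,0,.074] for y in range(-116,160,4)]))))
  for y in(-.08,0,.06): print(y,list(zip(range(-48,50,4),pr([o+y*u+x*.001*v+[0,0,.074] for x in range(-48,50,4)]))))
# tall magazine / pad unchanged?
a,_=load('top0'); b,_=load('top9')
for nm,(x0,y0,x1,y1) in dict(tall=(298,250,412,308),pad=(235,205,270,258)).items(): print(nm,np.abs(a[y0:y1,x0:x1].astype(int)-b[y0:y1,x0:x1]).mean(2).mean())
E
```

```text
23.625 [0.5246 0.3116 0.2789] [ 7.505e-01  6.608e-01 -6.000e-04 -2.000e-04] q [-0.26  0.45 -0.54  1.78  0.27  0.99 -1.03] F [-1.  -0.6 -0. ] 0.04651361106325813 0.0
top along [(-116, 152), (-112, 154), (-108, 153), (-104, 165), (-100, 168), (-96, 170), (-92, 166), (-88, 179), (-84, 178), (-80, 179), (-76, 180), (-72, 181), (-68, 181), (-64, 180), (-60, 178), (-56, 178), (-52, 180), (-48, 179), (-44, 179), (-40, 178), (-36, 180), (-32, 178), (-28, 179), (-24, 179), (-20, 179), (-16, 178), (-12, 178), (-8, 177), (-4, 176), (0, 176), (4, 178), (8, 178), (12, 178), (16, 178), (20, 179), (24, 179), (28, 179), (32, 179), (36, 179), (40, 179), (44, 180), (48, 180), (52, 179), (56, 180), (60, 178), (64, 177), (68, 179), (72, 178), (76, 161), (80, 139), (84, 140), (88, 150), (92, 150), (96, 151), (100, 147), (104, 123), (108, 80), (112, 157), (116, 171), (120, 134), (124, 57), (128, 29), (132, 29), (136, 27), (140, 28), (144, 26), (148, 31), (152, 33), (156, 29)]
-0.08 [(-48, 31), (-44, 30), (-40, 102), (-36, 88), (-32, 85), (-28, 110), (-24, 182), (-20, 184), (-16, 183), (-12, 182), (-8, 181
[... 1723 characters left out ...]
 (20, 170), (24, 170), (28, 166), (32, 159), (36, 160), (40, 159), (44, 159), (48, 159)]
0 [(-48, 113), (-44, 96), (-40, 98), (-36, 93), (-32, 84), (-28, 119), (-24, 171), (-20, 171), (-16, 171), (-12, 171), (-8, 169), (-4, 169), (0, 167), (4, 169), (8, 169), (12, 169), (16, 169), (20, 169), (24, 168), (28, 161), (32, 160), (36, 160), (40, 160), (44, 159), (48, 137)]
0.06 [(-48, 120), (-44, 94), (-40, 97), (-36, 101), (-32, 105), (-28, 135), (-24, 166), (-20, 168), (-16, 168), (-12, 168), (-8, 169), (-4, 168), (0, 168), (4, 170), (8, 169), (12, 169), (16, 169), (20, 169), (24, 169), (28, 168), (32, 160), (36, 159), (40, 159), (44, 160), (48, 160)]
tall 9.343163944343619
pad 9.481940700808625
```

```bash
python3 - <<'E'
from h import *
a,_=load('top0'); b,_=load('top9')
G=lambda i,x0,y0,x1,y1: cv2.cvtColor(i,cv2.COLOR_RGB2GRAY)[y0:y1,x0:x1].astype(np.float32)
for B in((298,250,412,308),(235,205,270,258),(80,220,160,310)):
    print((G(b,*B)-G(a,*B)).mean(),cv2.phaseCorrelate(G(a,*B),G(b,*B)))
print(ctrl.hand_in())
E
```

```text
8.82562 ((0.022234852056513432, -0.043138949465330256), 0.8641473041640387)
9.33531 ((-0.040486923392837326, 0.07001879217485651), 1.0006672937438321)
-14.387222 ((0.27716901838920904, 0.682636576767429), 0.19781081411573623)
the job is handed in; nothing more can be done
None
```

The job is handed in at about 24 s of the 69 s: the low magazine lies in the cradle with the lock pushed to its closed stop, both lips appear to be over its ends in the top and scene pictures, and the taller magazine and note pad have not moved; the judge's verdict was not shown.

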